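# Work down the seam of a clay wall pocket

### The job

Take the clay shaper (the long-handled tool with the soft grey nose) from the tool rack and work down the seam around the outside of the clay wall pocket: nose tucked into the corner between the pocket's side and its back slab and lightly pressed onto the slab, going slowly, about 3 cm a second, from the left lip (seen with the nail hole end up) round the rounded end to the right lip. Then hang the shaper back in its slot in the rack, collar resting on the board, and let go. Touch the clay only with the shaper, do not shove the pocket along the bat, and leave the other tools and pots as they are.

Things in the scene. Friction and masses are not known exactly. Their poses are not given: they have to be found in the camera images.
- pocket: The work: grey clay wall pocket lying on its back on the bat, loose, 0.9 kg. Back slab 200 x 160 x 10 mm: one square end with a dark nail hole, one round end. On it the pocket, a U seen from above, 104 mm wide, 117 mm long, outer sides plumb, 54 mm tall, flat front on top, mouth at the nail hole end. Origin: centre of the slab's underside; z up, +x to the nail hole end, +y left with that end up.
- bat: Round off-white plaster bat, 270 mm across, 25 mm thick, with pencilled rings, fixed on the table; the pocket lies on it. Origin: centre of its underside.
- rack: Fixed wooden tool rack: board 262 x 65 x 16 mm, its top 115 mm above the table, on two end panels. Three slots 17 mm wide, open at the board's -x edge, each with a tool hanging by its collar. Tools hang at x = 0, y = +80, 0 or -80 mm, z = 115 mm; from there the slot runs 30 mm to its open edge, 9 mm to its closed end. Origin: on the table, under the middle tool; z up.
- shaper: The clay shaper: loose, 82 g, hanging nose down in any of the three slots; known by its longer handle and soft grey nose. Origin: centre of the underside of its collar (30 mm across, 10 mm thick), which rests on the board; z along the tool towards the handle. Handle pale wood, top at z = 100 mm, 22 mm across where gripped (z = 25 to 85 mm); below, a metal stem 9 mm across, then the nose.
- nose_end (a point): The lowest point of the shaper's grey silicone nose (moist, it glides on the clay), 85 mm below the collar when unpressed. The nose is 12 mm across with a hemispherical end, so that touching the pocket's side its axis is 6 mm out from the seam line.
- nose (a joint): How far the soft nose is pushed in along the tool's axis, in m: 0 free, 0.008 fully in. It begins to yield at 1.2 N and is fully in at 4.4 N (400 N/m); the nose end moves towards the handle by this much.
- loop_tool: A bystander in the rack: the ribbon tool with a steel wire loop, shorter handle (70 mm above the board). Origin under its collar.
- knife: A bystander in the rack: the tool with a flat steel blade, shorter handle (70 mm above the board). Origin under its collar.
- cup: Bystander: grey clay mug 76 mm across, 85 mm high, standing on the table. Origin: centre of its underside.
- rib: Bystander: flat wooden rib 50 x 135 x 6 mm lying on the table. Origin: centre of its underside.
- paddle: Bystander: flat wooden paddle about 275 mm long, 12 mm thick, lying on the table. Origin: on its underside, at the end of its blade.
- slip_jar: Bystander: lidded clear jar 72 mm across, 95 mm high. Origin: centre of its underside.
- seam_0 (a point): The seam line is the foot of the pocket's outer side, a dark line on the slab's top (pocket z = 10 mm). In the pocket's frame: left leg y = +52 mm from the lip x = +45 to x = -20 mm, half circle of radius 52 mm about (-20, 0) through (-72, 0), right leg y = -52 mm back to x = +45 mm. Bare slab 28 mm wide lies outside it. This point: 5 mm from the left lip. Nine equal steps of 31.5 mm to seam_9.
- seam_1 (a point): Point on the seam line, one ninth of the way along the seam from left lip to right.
- seam_2 (a point): Point on the seam line, 2 ninths of the way along the seam from left lip to right.
- seam_3 (a point): Point on the seam line, 3 ninths of the way along the seam from left lip to right.
- seam_4 (a point): Point on the seam line, 4 ninths of the way along the seam from left lip to right.
- seam_5 (a point): Point on the seam line, 5 ninths of the way along the seam from left lip to right.
- seam_6 (a point): Point on the seam line, 6 ninths of the way along the seam from left lip to right.
- seam_7 (a point): Point on the seam line, 7 ninths of the way along the seam from left lip to right.
- seam_8 (a point): Point on the seam line, 8 ninths of the way along the seam from left lip to right.
- seam_9 (a point): Point on the seam line, the seam's right lip (5 mm from it).

How it is judged:
By the outcome, as a careful person would: the job done as asked, in the order asked, and still so for the second after the job is handed in, with the robot touching nothing.
It also fails if it takes over 72 s, if anything falls off the work surface, if the arm or the gripper's body presses on something with over 40 N, if the wrist force passes 120 N, or if a joint passes its speed limit or range.

### The arm

A 6-joint arm with a two-finger parallel gripper is mounted at the origin on the work surface. World frame = base frame: x ahead of the robot, y to its left, z up, the work surface at z = 0. Lengths are in m, angles in rad, forces in N, time in s.
With the tool pointing down it reaches from about 0.25 to 0.775 m from the base axis. Payload 4 kg.
Tool frame: the origin (TCP) lies on the centre line of the jaws, within the pads' length; the fingertips stand 22 mm ahead of it and the grasp point (between the pads) lies 3 mm ahead of it (arm.tip_reach is the distance from the TCP to the fingertips, in m); z points along the fingers, y is the line along which they close (so a half turn about z gives the same grasp; the last joint's range is limited). The gripper opens to 85 mm and grips with 20 to 120 N. Pads are 22 mm wide; open, the fingers measure 114 mm over their backs; the gripper's body (76 mm by 85 mm) begins 54 mm behind the grasp point. The pads swing forward as they close: fully open they stand 13 mm farther back than shut.
Start: joints at [-1.213, 0.087, 1.371, -0, 1.684, -0.103], TCP at [0.245, -0.493, 0.253] pointing down, gripper open.
Joint ranges: [-3.1, 3.1], [-0.76, 2.03], [0.27, 2.55], [-1.08, 4.22], [0.17, 2.65], [-2.57, 2.57]. Speed limits (rad/s): [2.79, 2.79, 3.14, 3.14, 3.14, 3.14].

### API

Orientations are given as a unit quaternion [w, x, y, z].
In Python, from workcell import status, optics, close_job, arm gives the robot as it stands.
- The arm moves only by the tool send_rows, never from a script. Its argument "moves" is a list of rows, each a list of 7 numbers: the shift along the tool's x, y, z in units of 0.02 m (1.0 is 0.02 m), then the turn, a rotation vector about the tool's x, y, z in units of 180 degrees (1.0 is 180 degrees), then the opening, from 0 (shut) to 1 (fully open). In form: [[dx, dy, dz, wx, wy, wz, gripper], ...]. A call has 1 to 10 rows; each row shifts and turns the commanded pose from where the row before left it, along the tool's axes as they then stand; what a row does not reach is not made up. A row lasts 1/12 s, in which the tool goes at most 41.7 mm and 7.16 degrees, less where a joint would pass 70% of its speed; a pose out of reach is approached as far as the arm can. A call with a number of a shift or a turn outside -1 to 1 is refused whole. A call with a gripper value outside its range is refused whole. The fingers move at their own pace and stop on an object; the grip force is fixed at half the most. Time passes only in rows, so rows that do not move let the fingers close. It gives the time, the measured TCP pose, the force, the opening and the grip force at its end, in the units of the state.
- status.read_state(): the state, without advancing time (a new reading comes with each control period).
- optics.camera(name): name is "scene" or "top"; returns a dict with "pixels" (480x640x3 uint8, red, green, blue), "intrinsics" (3x3 intrinsics, pixels), "R" (3x3) and "t" (3): a world point X has camera coordinates R X + t. Camera axes: x right, y down, z forward; pixel columns grow to the right and rows downward; lengths in m; the calibration is good to about 2 mm. A picture is of the moment at which its call begins. There is no depth.
- close_job(): hands the job in; it is judged then, once.
The state is a dict: "time_s": time; "q": joint angles; "qvel": joint speeds; "joint_torque": joint torques, N m; "position": TCP position; "eef_rot": TCP orientation; "ft_force": force on the tool from outside, world axes, zero at the start; "wrist_torque": the same for the moment, N m; "gripper_width": finger opening in m; "grasp_force": force on a finger pad.
Only numpy, scipy, OpenCV 4.12 (cv2) and the standard library are available. Lean on these libraries where they do the work, as an engineer would, in place of code of your own. Each camera call takes 0.05 s, during which the arm holds its last target. There are 200 camera calls.

## Working session

There is one attempt and no reset: what is moved stays moved. The work goes in short steps, Python scripts to look and compute and a tool call to move; the robot and the scene stay as the last step left them, time stands still between calls to the robot, and variables do not carry over. Pictures are saved under pics/ and viewed, at most 12 in all, crops included, and the job is handed in when it is done.

Besides the shell and the picture viewer there is one more tool, called after ">>>" by a JSON object that holds its "op" and its "data". send_rows: Moves the arm, as the interface text tells. Its arguments: {"type":"object","properties":{"moves":{"type":"array"}},"required":["moves"]}

```bash
ls; mkdir -p pics; python3 - <<'E'
from workcell import status, optics, arm
import cv2,numpy as np
s=status.read_state()
print({k:np.round(v,4) for k,v in s.items()}, arm.tip_reach)
for n in("scene","top"):
    c=optics.camera(n); cv2.imwrite(f"pics/{n}0.png",c["pixels"][...,::-1]); print(n,c["intrinsics"],c["R"],c["t"])
E
```

```text
pics
{'time_s': np.float64(0.0), 'q': array([-1.2131,  0.088 ,  1.3723,  0.    ,  1.6836, -0.1031]), 'qvel': array([-0.0005, -0.0001, -0.0014,  0.0001, -0.001 , -0.0013]), 'joint_torque': array([-6.00000e-04, -3.51872e+01, -3.13274e+01, -3.00000e-04,
        1.09000e-02,  0.00000e+00]), 'position': array([ 0.2444, -0.4922,  0.2521]), 'eef_rot': array([-1.100e-03,  9.736e-01,  2.284e-01, -1.000e-04]), 'ft_force': array([ 0.0534,  0.1305, -0.2344]), 'wrist_torque': array([-0.0217, -0.0821,  0.0025]), 'grasp_force': np.float64(0.0), 'gripper_width': np.float64(0.0856)} 0.022
scene [[480.61574239   0.         313.97873086]
 [  0.         480.61574239 241.97054291]
 [  0.           0.           1.        ]] [[-0.63843087  0.76956182 -0.01343972]
 [ 0.47555081  0.38066834 -0.79305929]
 [-0.60519208 -0.5127048  -0.60899617]] [ 0.39980846 -0.23916144  1.24292954]
top [[440.33656278   0.         320.3418614 ]
 [  0.         440.33656278 237.71023785]
 [  0.           0.           1.        ]] [[ 0.00880679 -0.99929214  0.03657403]
 [-0.99730218 -0.01144304 -0.07250809]
 [ 0.07287528 -0.03583679 -0.996697  ]] [-0.0204636   0.60241537  0.90787464]
```

View pics/scene0.png

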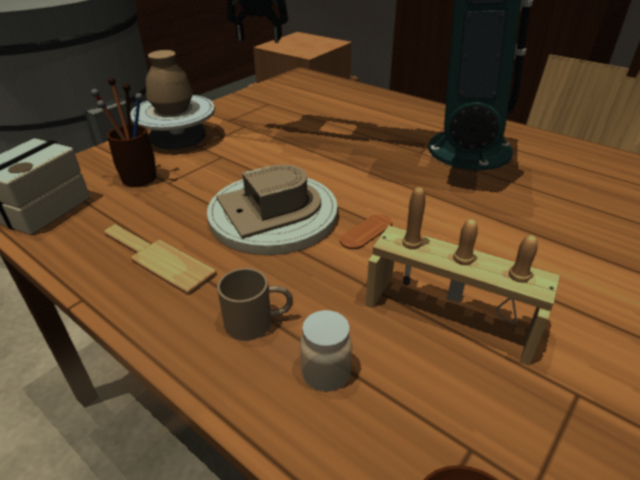

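View pics/top0.png

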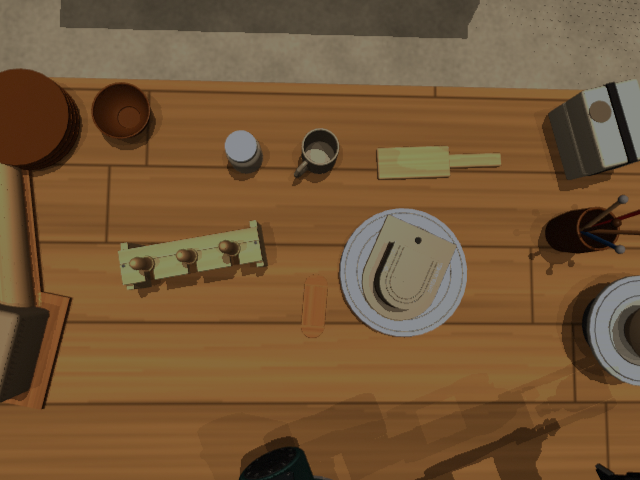

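The shaper is the tall handle, at scene (415,215) and top (229,248). The pocket's nail hole is at top (418,240) and its round end is at about (395,310). I'll zoom in on both.

```bash
python3 - <<'E'
import cv2,numpy as np
i=cv2.imread("pics/top0.png"); j=cv2.imread("pics/scene0.png")
a=cv2.resize(i[205:305,105:285],None,fx=4.4,fy=3,interpolation=3)
a=cv2.resize(i[210:300,110:270],(480,270),interpolation=3)
b=cv2.resize(i[200:344,335:475],(300,309),interpolation=3)
c=cv2.resize(j[180:360,360:570],(350,300),interpolation=3)
o=np.zeros((600,800,3),np.uint8); o[:270,:480]=a; o[:309,490:790]=b; o[300:,:350]=c
d=cv2.resize(j[155:255,200:345],(420,290),interpolation=3); o[310:,370:790]=d
cv2.imwrite("pics/z1.png",o)
E
```

```text
(no output)
```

View pics/z1.png

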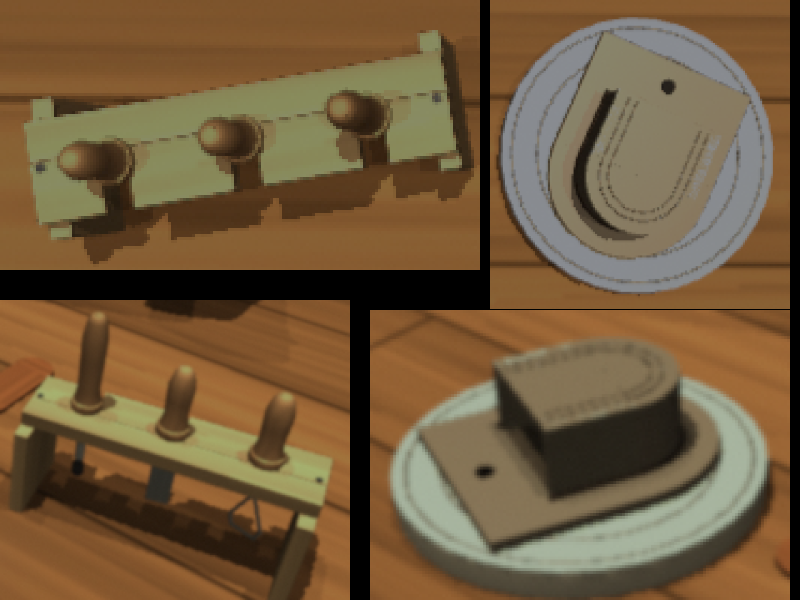

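The slots open toward the robot (-x world). The shaper is in the rack's y=-80 slot. Next I'll measure both poses.

```bash
cat > h.py <<'E'
from workcell import status, optics, arm
import cv2,numpy as np
def ray(c,uv,z):
    uv=np.atleast_2d(uv).astype(float); d=np.c_[uv,np.ones(len(uv))]@np.linalg.inv(c["intrinsics"]).T@c["R"]
    o=-c["R"].T@c["t"]; return o+d*((z-o[2])/d[:,2])[:,None]
def proj(c,X):
    p=(np.atleast_2d(X)@c["R"].T+c["t"])@c["intrinsics"].T; return p[:,:2]/p[:,2:]
E
python3 - <<'E'
from h import *
c=optics.camera("top"); im=c["pixels"]; hsv=cv2.cvtColor(im,cv2.COLOR_RGB2HSV)
for n,p in dict(board=(210,262),board2=(150,262),slab=(435,250),slableft=(375,290),front=(405,270),bat=(355,250),bat2=(455,285),wood=(300,330),side=(381,272)).items(): print(n,im[p[1],p[0]],hsv[p[1],p[0]])
cv2.imwrite("pics/hue.png",cv2.resize(np.hstack([hsv[200:345,100:480,k] for k in (0,1)]),None,fx=1,fy=1))
E
```

```text
board [136 134  88] [ 29  90 136]
board2 [66 46 28] [ 14 147  66]
slab [136 124  98] [ 21  71 136]
slableft [34 28 21] [16 98 34]
front [136 126 101] [ 21  66 136]
bat [136 139 144] [109  14 144]
bat2 [136 139 143] [107  12 143]
wood [134  92  49] [ 15 162 134]
side [75 69 54] [21 71 75]
```

```bash
python3 - <<'E'
from h import *
c=optics.camera("top"); im=c["pixels"]; hsv=cv2.cvtColor(im,cv2.COLOR_RGB2HSV)
print("cam",-c["R"].T@c["t"])
def big(m):
    return max(cv2.findContours(m.astype(np.uint8),cv2.RETR_EXTERNAL,cv2.CHAIN_APPROX_NONE)[0],key=cv2.contourArea)[:,0]
H,S,V=[hsv[...,k].astype(int) for k in range(3)]
roi=np.zeros(H.shape,bool); roi[195:350,330:480]=1
# bat
bat=roi&((S<125)|(H>30))
b=big(cv2.morphologyEx(bat.astype(np.uint8),cv2.MORPH_OPEN,np.ones((3,3))))
w=ray(c,b,.025)[:,:2]; e=cv2.fitEllipse((w*1000).astype(np.float32)); print("bat",e)
clay=roi&(S>45)&(S<125)&(H<32)
d=cv2.morphologyEx(clay.astype(np.uint8),cv2.MORPH_OPEN,np.ones((3,3)))
k=big(d); w=ray(c,k,.035)[:,:2]; r=cv2.minAreaRect((w*1000).astype(np.float32)); print("slab",r, cv2.boxPoints(r).round(1).tolist())
o=im[...,::-1].copy(); cv2.drawContours(o,[k],-1,(0,0,255),1); cv2.drawContours(o,[b],-1,(255,0,0),1)
# board
roi[:]=0; roi[215:295,112:270]=1
m=roi&(H>=20)&(H<=40)&(S>50)&(V>60)
k=big(cv2.morphologyEx(m.astype(np.uint8),cv2.MORPH_OPEN,np.ones((5,5))))
w=ray(c,k,.115)[:,:2]; r=cv2.minAreaRect((w*1000).astype(np.float32)); print("board",r, cv2.boxPoints(r).round(1).tolist())
cv2.drawContours(o,[k],-1,(0,255,0),1)
# hole
hs=im[228:252,405:432].sum(2); yy,xx=np.where(hs<200); print("hole",xx.mean()+405,yy.mean()+228,len(xx), ray(c,[xx.mean()+405,yy.mean()+228],.035))
cv2.imwrite("pics/z2.png",cv2.resize(o[195:350,105:485],(800,326),interpolation=0))
E
```

```text
cam [0.53480875 0.01897966 0.94930436]
bat ((533.0574951171875, -189.89566040039062), (269.4315185546875, 270.11151123046875), 33.48783493041992)
slab ((531.002685546875, -186.83340454101562), (161.45838928222656, 200.78318786621094), 66.04190063476562) [[406.5, -219.8000030517578], [590.0, -301.3999938964844], [655.5, -153.8000030517578], [472.0, -72.30000305175781]]
board ((565.6373291015625, 233.75445556640625), (78.14485931396484, 262.22564697265625), 10.52912425994873) [[503.29998779296875, 355.5], [551.2000122070312, 97.69999694824219], [628.0, 112.0], [580.0999755859375, 369.79998779296875]]
hole 417.6969696969697 240.0909090909091 33 [[ 0.59899524 -0.21845652  0.035     ]]
```

View pics/z2.png

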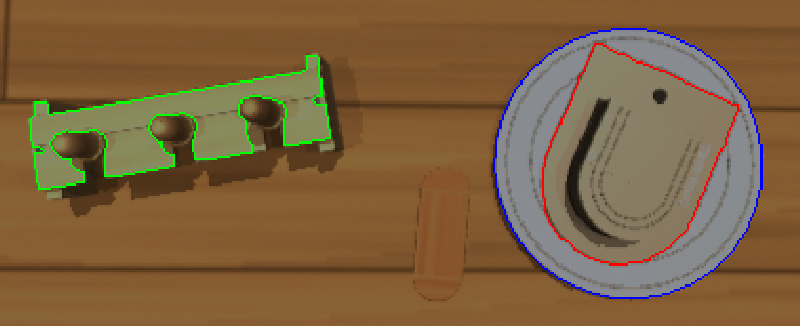

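Slab and bat fits match their known sizes. The board mask includes the panel ends, so I'll fit its edges separately.

```bash
python3 - <<'E'
from h import *
c=optics.camera("top"); im=c["pixels"]; hsv=cv2.cvtColor(im,cv2.COLOR_RGB2HSV)
H,S,V=[hsv[...,k].astype(int) for k in range(3)]
m=((H>=20)&(H<=40)&(S>50)&(V>60)).astype(np.uint8); m[:215]=0;m[295:]=0;m[:,:112]=0;m[:,270:]=0
m=cv2.morphologyEx(m,cv2.MORPH_OPEN,np.ones((3,3)))
F=[];B=[]
for u in range(130,252):
    r=np.where(m[:,u])[0]; B.append((u,r.min()-.5)); F.append((u,r.max()+.5))
def fl(P,z):
    w=ray(c,P,z)[:,:2]
    for _ in range(5):
        vx,vy,x,y=cv2.fitLine((w*1000).astype(np.float32),cv2.DIST_HUBER,0,.01,.01).ravel()
        d=(w*1000-[x,y])@[-vy,vx]; w=w[abs(d)<max(1.2,1.5*np.median(abs(d)))]
    return np.degrees(np.arctan2(-vx*np.sign(vy),abs(vy))),x,y,len(w)
for n,P in(("front",F),("back",B)): print(n,fl(P,.115))
# slot of shaper: dark gap between light board rows
for v in range(253,266):
    r=np.where(m[v,222:250]==0)[0]+222; print(v,r.min() if len(r) else 0,r.max() if len(r) else 0,V[v,226:246])
# scene: handle and collar
s=optics.camera("scene"); print(proj(s,[[.6,.15,.215]]))
E
```

```text
front (np.float32(10.802215), np.float32(527.4506), np.float32(228.35577), 87)
back (np.float32(10.447285), np.float32(592.63336), np.float32(234.88211), 120)
253 223 238 [ 68  54  42  44  43  45  45  48  50  62  95 109  84 129 139 139 139 139
 139 139]
254 223 237 [101  85  78  60  50  49  51  54  75 107 105  70  76 137 139 140 139 139
 139 139]
255 223 237 [103  89  82  78  95  95 105 100  93  91  66  52  72 139 138 138 138 138
 138 139]
256 223 237 [104 102  99  70  62  67  75  68  63  61  54  53  76 137 138 138 138 138
 138 138]
257 222 237 [107 107 106  82  47  64  62  53  52  53  53  53  77 136 138 137 137 137
 137 138]
258 222 238 [108 108 106  92  48  63  65  54  54  54  54  54  71 124 136 137 137 136
 137 137]
259 223 238 [108 107 106  95  42  59  65  53  54  54  53  54  63 104 137 137 138 137
 138 138]
260 223 238 [107 108 109  99  41  58  67  63  55  54  55  54  56  86 138 138 138 137
 138 138]
261 223 238 [107 109 108 103  52  57  66  65  55  54  54  54  53  75 138 138 138 137
 136 138]
262 224 238 [109 110 111 107  67  54  65  63  53  53  54  54  53  76 137 137 137 137
 137 137]
263 226 249 [112 112 116 132 120  50  65  63  53  54  53  52  52  77 136 136 133 111
  90  85]
264 231 249 [132 132 132 138 129  56  62  65  63  63  63  63  66  83  98  93  92  89
  81  80]
265 231 249 [140 139 139 137 128  54  64  82  82  82  82  81  82  85  85  83  83  85
  86  85]
[[406.4540594  193.87963705]]
```

```bash
python3 - <<'E'
from h import *
c=optics.camera("top"); s=optics.camera("scene")
a=np.radians(10.5); n=np.array([np.cos(a),np.sin(a)]); t=np.array([-n[1],n[0]])
f=(np.array([.5275,.2284])@n+ (np.array([.5926,.2349])@n-.065))/2
p=ray(c,[(233.6,257),(234.1,260)],.115)[:,:2]@t; print(p)
S=n*(f+.03)+t*p.mean(); print("shaper",S)
print("collar top proj",proj(c,[[*S,.125]]),proj(s,[[*S,.125],[*S,.215]]))
# handle axis in scene: wood mask rows
hsv=cv2.cvtColor(s["pixels"],cv2.COLOR_RGB2HSV)
for v in (195,205,215,225):
    r=np.where(abs(hsv[v,395:440,0].astype(int)-12)<5)[0]
    print(v,s["pixels"][v,402:430].sum(1))
for z in (.16,.18,.2): print(z,proj(s,[[*S,z]]))
u=np.array([.9135,-.4067]);v=np.array([.4067,.9135])
st=status.read_state(); print(st["position"],st["time_s"])
E
```

```text
[0.04780457 0.04778419]
shaper [0.57179086 0.1545835 ]
collar top proj [[231.49704114 249.17502306]] [[412.52594933 237.08781132]
 [419.54506099 186.74280731]]
195 [313 311 308 305 306 302 306 304 278 231 187 188 201 211 226 234 240 241
 234 222 207 189 191 230 257 256 235 220]
205 [309 309 310 309 305 303 259 189 153 149 162 171 179 183 188 187 189 181
 174 167 157 151 180 256 308 317 317 312]
215 [313 312 317 315 312 270 196 137 128 139 142 152 156 157 162 155 156 150
 141 137 170 250 311 323 322 315 310 311]
225 [314 319 322 314 274 197 147 132 142 149 150 155 155 154 154 150 141 139
 153 217 279 302 310 312 318 314 314 315]
0.16 [[415.12865256 218.41976455]]
0.18 [[416.68627121 207.24765036]]
0.2 [[418.29841938 195.68441982]]
[ 0.24453884 -0.49257452  0.25316616] 0.4
```

>>> {"op": "send_rows", "data": {"moves": [[0,0,-0.12,0,0,-0.0374,1],[0,0,-0.12,0,0,-0.0374,1],[0,0,-0.12,0,0,-0.0374,1],[0,0,-0.12,0,0,-0.0374,1],[0,0,-0.12,0,0,-0.0374,1],[0,0,-0.12,0,0,-0.0374,1],[0,0,-0.12,0,0,-0.0374,1],[0,0,-0.12,0,0,-0.0374,1],[0,0,-0.12,0,0,-0.0374,1],[0,0,-0.12,0,0,-0.0374,1]]}}

```text
time_s: 1.23
position: [0.2446, -0.4926, 0.2775]
eef_rot: [0.0, 0.682, 0.732, -0.0]
ft_force: [-1.3, -0.3, 0.2]
gripper_width: 0.0851
grasp_force: 0.0
```

>>> {"op": "send_rows", "data": {"moves": [[0,0,-0.12,0,0,-0.0374,1],[0.96,0.733,0,0,0,0,1],[0.96,0.733,0,0,0,0,1],[0.96,0.733,0,0,0,0,1],[0.96,0.733,0,0,0,0,1],[0.96,0.733,0,0,0,0,1],[0.96,0.733,0,0,0,0,1],[0.96,0.733,0,0,0,0,1],[0.96,0.733,0,0,0,0,1],[0.96,0.733,0,0,0,0,1]]}}

```text
time_s: 2.07
position: [0.3433, -0.2977, 0.2799]
eef_rot: [0.0, 0.64, 0.769, -0.0]
ft_force: [-0.1, -0.7, 0.1]
gripper_width: 0.0855
grasp_force: 0.0
```

>>> {"op": "send_rows", "data": {"moves": [[0.96,0.733,0,0,0,0,1],[0.96,0.733,0,0,0,0,1],[0.96,0.733,0,0,0,0,1],[0.96,0.733,0,0,0,0,1],[0.96,0.733,0,0,0,0,1],[0.96,0.733,0,0,0,0,1],[0.96,0.733,0,0,0,0,1],[0.96,0.733,0,0,0,0,1],[0.96,0.733,0,0,0,0,1],[0.96,0.733,0,0,0,0,1]]}}

```text
time_s: 2.9
position: [0.4527, -0.0822, 0.2799]
eef_rot: [0.0, 0.64, 0.769, 0.0]
ft_force: [0.1, -0.9, 0.2]
gripper_width: 0.0852
grasp_force: 0.0
```

>>> {"op": "send_rows", "data": {"moves": [[0.96,0.733,0,0,0,0,1],[0.96,0.733,0,0,0,0,1],[0.96,0.733,0,0,0,0,1],[0.96,0.733,0,0,0,0,1],[0.96,0.733,0,0,0,0,1],[0.96,0.733,0,0,0,0,1],[0.96,0.733,0,0,0,0,1],[0.96,0.733,0,0,0,0,1],[0.96,0.733,0,0,0,0,1],[0.96,0.733,0,0,0,0,1]]}}

```text
time_s: 3.73
position: [0.562, 0.1332, 0.2797]
eef_rot: [0.0, 0.64, 0.769, -0.0]
ft_force: [0.2, 0.2, 0.6]
gripper_width: 0.0856
grasp_force: 0.0
```

>>> {"op": "send_rows", "data": {"moves": [[0.96,0.73,0,0,0,0,1],[0,0,0,0,0,0,1],[0,0,0,0,0,0,1]]}}

```text
time_s: 3.98
position: [0.5726, 0.1545, 0.279]
eef_rot: [-0.0, 0.639, 0.769, -0.001]
ft_force: [-0.8, 0.2, 0.5]
gripper_width: 0.085
grasp_force: 0.0
```

>>> {"op": "send_rows", "data": {"moves": [[0,0,0.9,0,0,0,1],[0,0,0.9,0,0,0,1],[0,0,0.9,0,0,0,1],[0,0,0.9,0,0,0,1],[0,0,0.9,0,0,0,1],[0,0,0.45,0,0,0,1],[0,0,0,0,0,0,1]]}}

```text
time_s: 4.57
position: [0.5709, 0.1524, 0.1779]
eef_rot: [-0.002, 0.64, 0.768, -0.002]
ft_force: [0.4, -0.5, -0.7]
gripper_width: 0.0855
grasp_force: 0.0
```

>>> {"op": "send_rows", "data": {"moves": [[0,0,0,0,0,0,0.4],[0,0,0,0,0,0,0.3],[0,0,0,0,0,0,0.2],[0,0,0,0,0,0,0],[0,0,0,0,0,0,0],[0,0,0,0,0,0,0],[0,0,0,0,0,0,0]]}}

```text
time_s: 5.15
position: [0.5729, 0.1537, 0.1818]
eef_rot: [0.001, 0.64, 0.769, 0.001]
ft_force: [0.2, -0.2, 2.7]
gripper_width: 0.0204
grasp_force: 58.4
```

```bash
python3 - <<'E'
from h import *
st=status.read_state(); print({k:np.round(st[k],4).tolist() for k in("time_s","position","eef_rot","ft_force","wrist_torque","gripper_width","grasp_force")})
E
```

```text
{'time_s': 5.15, 'position': [0.5729, 0.1537, 0.1818], 'eef_rot': [0.0007, 0.6397, 0.7686, 0.0006], 'ft_force': [0.1841, -0.2072, 2.6955], 'wrist_torque': [-0.021, 0.0494, 0.0388], 'gripper_width': 0.0204, 'grasp_force': 58.3877}
```

>>> {"op": "send_rows", "data": {"moves": [[0,0,-0.2,0,0,0,0],[0,0,-0.2,0,0,0,0],[0,0,0,0,0,0,0],[0,-0.3,0,0,0,0,0],[0,-0.4,0,0,0,0,0],[0,-0.5,0,0,0,0,0],[0,-0.6,0,0,0,0,0],[0,-0.7,0,0,0,0,0],[0,-0.7,0,0,0,0,0],[0,-0.5,0,0,0,0,0]]}}

```text
time_s: 5.98
position: [0.4978, 0.1399, 0.1883]
eef_rot: [-0.0, 0.64, 0.769, -0.001]
ft_force: [-0.8, -0.1, -1.2]
gripper_width: 0.0204
grasp_force: 58.6
```

>>> {"op": "send_rows", "data": {"moves": [[0,-0.3,0,0,0,0,0],[0,0,-0.6,0,0,0,0],[0,0,-0.8,0,0,0,0],[0,0,-0.8,0,0,0,0],[0,0,-0.8,0,0,0,0],[0,0,-0.8,0,0,0,0],[0,0,-0.3,0,0,0,0],[0,0,0,0,0,0,0],[0,0,0,0,0,0,0]]}}

```text
time_s: 6.73
position: [0.4941, 0.1391, 0.2709]
eef_rot: [0.0, 0.64, 0.769, 0.0]
ft_force: [-0.2, -0.4, -0.8]
gripper_width: 0.0204
grasp_force: 58.7
```

```bash
python3 - <<'E'
from h import *
st=status.read_state(); p=np.array(st["position"]); print({k:np.round(st[k],4).tolist() for k in("time_s","position","eef_rot","ft_force","gripper_width")})
out=[]
for n in("scene","top"):
    c=optics.camera(n); P=[p+[0,0,z] for z in(-.003,-.065,-.15)]; q=proj(c,P); print(n,q.round(1).tolist())
    u,v=q.mean(0).astype(int); u=min(max(u,65),575); v=min(max(v,75),405)
    o=c["pixels"][v-75:v+75,u-65:u+65,::-1].copy(); o=cv2.resize(o,None,fx=3,fy=3,interpolation=0); 
    for a in q: cv2.circle(o,tuple(((a-[u-65,v-75])*3+1).astype(int)),3,(0,0,255),1)
    out.append(o); print(u-65,v-75)
cv2.imwrite("pics/g1.png",np.hstack(out))
E
```

```text
{'time_s': 6.7333, 'position': [0.4941, 0.1391, 0.2709], 'eef_rot': [0.0002, 0.6398, 0.7686, 0.0002], 'ft_force': [-0.2287, -0.3547, -0.8454], 'gripper_width': 0.0204}
scene [[441.2, 131.1], [435.3, 168.3], [428.1, 213.7]]
369 96
top [[225.1, 295.8], [231.8, 293.6], [239.3, 291.1]]
167 218
```

View pics/g1.png

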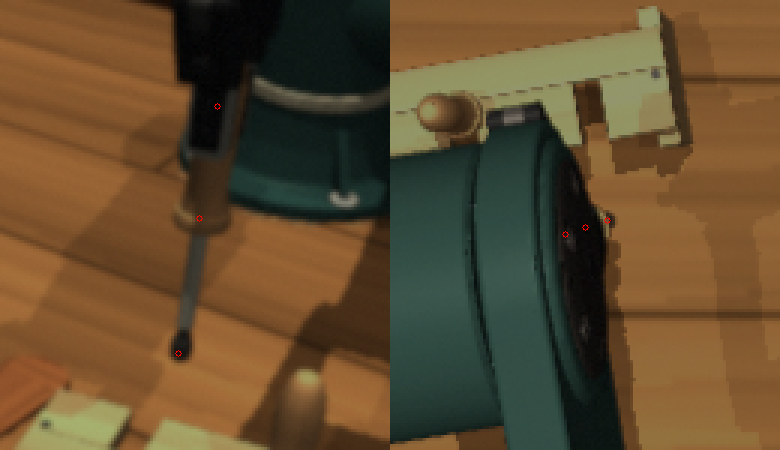

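The shaper hangs upright in the grip: collar at crop (202,225), nose near (181,355), within 1–2 px of the prediction. Now I'll cross-check the slab corners in the scene view and plan the approach.

```bash
cat >> h.py <<'E'
C=np.array([.5310,-.1868]); yaw=np.radians(-24.0)
U=np.array([np.cos(yaw),np.sin(yaw)]); W=np.array([-U[1],U[0]])
ta=np.radians(100.46); TX=np.array([np.cos(ta),np.sin(ta)]); TY=np.array([np.sin(ta),-np.cos(ta)])
def w(x,y): return C+x/1000*U+y/1000*W
def tool(d): return np.array([d@TX,d@TY])/.02
E
python3 - <<'E'
from h import *
s=optics.camera("scene")
im=s["pixels"][...,::-1].copy()
pts=[[*w(100,80),.035],[*w(100,-80),.035],[*w(45,52),.035],[*w(45,52),.089],[*w(45,-52),.089],[*w(12,52),.035],[*w(-20,52),.035]]
q=proj(s,pts); print(q.round(1).tolist())
o=cv2.resize(im[150:255,200:340],(800,600),interpolation=2)
for a in q: cv2.drawMarker(o,tuple(((a-[200,150]+.5)*800/140).astype(int)),(0,0,255),0,14,1)
cv2.imwrite("pics/p1.png",o)
p=np.array([.4941,.1391]); print("to hover",w(44,66),tool(w(44,66)-p))
E
```

```text
[[240.9, 234.4], [215.6, 194.4], [262.7, 219.2], [260.4, 195.7], [242.0, 171.7], [278.2, 214.8], [292.9, 210.6]]
to hover [ 0.59804062 -0.14440241] [-14.8830729    2.53718658]
```

View pics/p1.png

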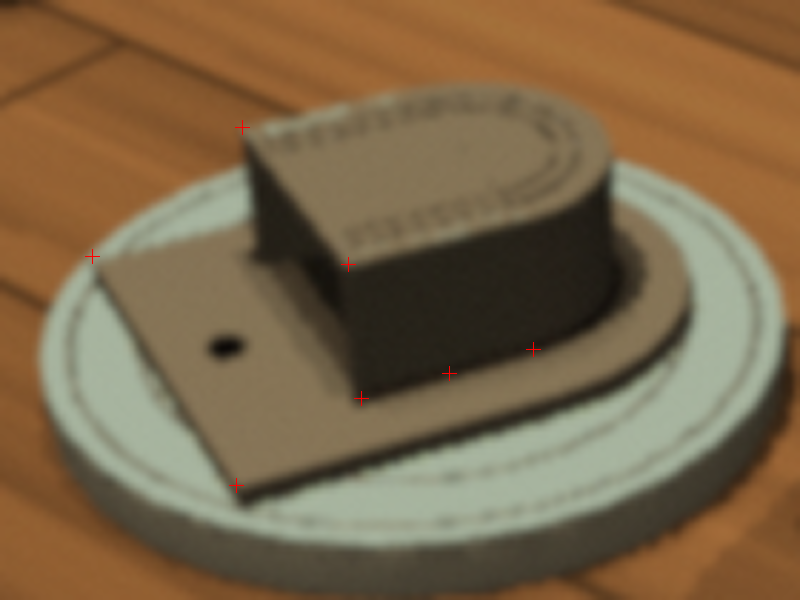

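Predicted slab corners and seam match the scene image to about 0.7 px, the same bias the arm showed. Moving to hover beside the left lip.

>>> {"op": "send_rows", "data": {"moves": [[-0.98,0.169,0,0,0,0,0],[-0.98,0.169,0,0,0,0,0],[-0.98,0.169,0,0,0,0,0],[-0.98,0.169,0,0,0,0,0],[-0.98,0.169,0,0,0,0,0],[-0.98,0.169,0,0,0,0,0],[-0.98,0.169,0,0,0,0,0],[-0.98,0.169,0,0,0,0,0],[-0.98,0.169,0,0,0,0,0],[-0.98,0.169,0,0,0,0,0]]}}

```text
time_s: 7.72
position: [0.5625, -0.0484, 0.2693]
eef_rot: [-0.001, 0.64, 0.769, -0.001]
ft_force: [-0.0, 0.2, -0.2]
gripper_width: 0.0208
grasp_force: 58.7
```

>>> {"op": "send_rows", "data": {"moves": [[-0.98,0.169,0,0,0,0,0],[-0.98,0.169,0,0,0,0,0],[-0.98,0.169,0,0,0,0,0],[-0.98,0.169,0,0,0,0,0],[-0.98,0.169,0,0,0,0,0],[-0.18,0,0.6,0,0,0,0],[0,0,0.8,0,0,0,0],[0,0,0.8,0,0,0,0],[0,0,0.8,0,0,0,0],[0,0,0.5,0,0,0,0]]}}

```text
time_s: 8.55
position: [0.5962, -0.1434, 0.1967]
eef_rot: [-0.003, 0.64, 0.769, -0.001]
ft_force: [-0.5, 0.5, 0.2]
gripper_width: 0.0207
grasp_force: 58.7
```

>>> {"op": "send_rows", "data": {"moves": [[0,0,0.15,0,0,0,0],[0,0,0,0,0,0,0],[0,0,0,0,0,0,0],[0,0,0,0,0,0,0]]}}

```text
time_s: 8.88
position: [0.5982, -0.1444, 0.1991]
eef_rot: [0.001, 0.64, 0.769, 0.0]
ft_force: [1.0, -0.2, -0.8]
gripper_width: 0.0211
grasp_force: 58.7
```

```bash
cat >> h.py <<'E'
def avg(k=6):
    P=[];F=[]
    for _ in range(k):
        s=optics.camera("top"); st=status.read_state(); P.append(st["position"]); F.append(st["ft_force"])
    P=np.array(P);F=np.array(F); p=P.mean(0); d=p[:2]-C
    print("t",round(st["time_s"],2),"pos",p.round(4),"sd",P.std(0).round(4),"F",F.mean(0).round(2),"sd",F.std(0).round(2),"pocket mm",(1000*np.array([d@U,d@W])).round(1),"F pocket",np.round([F.mean(0)[:2]@U,F.mean(0)[:2]@W],2))
    return p
E
python3 - <<'E'
from h import *
p=avg(4)
s=optics.camera("scene"); im=s["pixels"][...,::-1].copy()
q=proj(s,[[p[0],p[1],p[2]-.15],[*w(44,52),.035],[p[0],p[1],.035]]); print(q.round(1).tolist())
o=cv2.resize(im[165:255,200:320],(800,600),interpolation=2)
for a in q: cv2.drawMarker(o,tuple(((a-[200,165]+.5)*800/120).astype(int)),(0,0,255),0,14,1)
cv2.imwrite("pics/p2.png",o)
E
```

```text
t 9.08 pos [ 0.5982 -0.1445  0.1991] sd [0.0001 0.     0.0002] F [ 0.05 -0.03 -0.91] sd [0.4  0.33 0.38] pocket mm [44.2 66. ] F pocket [ 0.06 -0.01]
[[265.2, 216.7], [263.2, 219.0], [265.7, 222.7]]
```

View pics/p2.png

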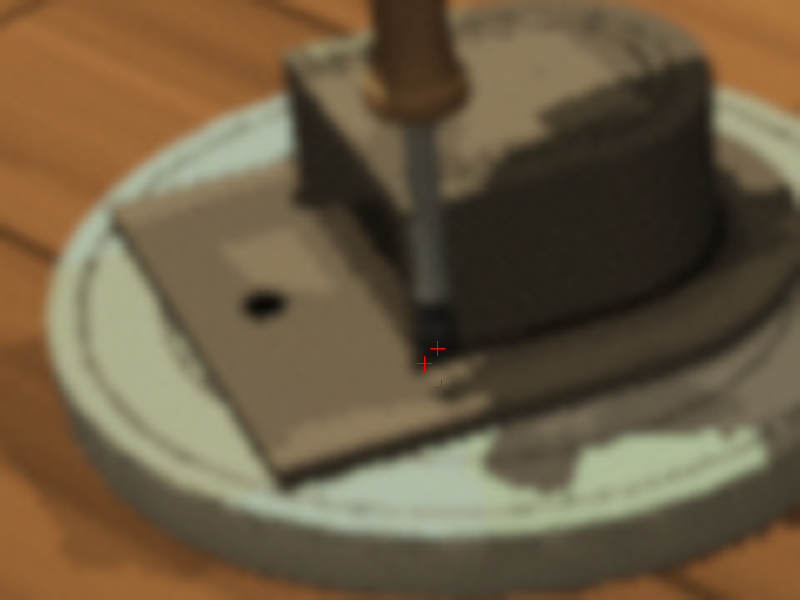

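>>> {"op": "send_rows", "data": {"moves": [[-0.145,-0.1,0,0,0,0,0],[-0.145,-0.1,0,0,0,0,0],[0,0,0.15,0,0,0,0],[0,0,0.15,0,0,0,0],[0,0,0.15,0,0,0,0],[0,0,0.1,0,0,0,0],[0,0,0,0,0,0,0],[0,0,0,0,0,0,0]]}}

```text
time_s: 9.8
position: [0.5947, -0.1508, 0.1867]
eef_rot: [-0.0, 0.64, 0.769, -0.0]
ft_force: [-0.9, 0.5, -0.9]
gripper_width: 0.0207
grasp_force: 58.8
```

```bash
python3 -c "
from h import *
avg(4)"
```

```text
t 10.0 pos [ 0.5949 -0.1508  0.1868] sd [0. 0. 0.] F [ 0.42 -0.06 -1.12] sd [0.58 0.22 0.34] pocket mm [43.7 58.9] F pocket [0.41 0.12]
```

>>> {"op": "send_rows", "data": {"moves": [[0,0,0.1,0,0,0,0],[0,0,0,0,0,0,0],[0,0,0,0,0,0,0]]}}

```text
time_s: 10.25
position: [0.595, -0.1508, 0.1851]
eef_rot: [0.0, 0.64, 0.769, 0.0]
ft_force: [-0.5, 0.1, 1.7]
gripper_width: 0.0209
grasp_force: 58.9
```

```bash
python3 -c "
from h import *
avg(4)"
```

```text
t 10.45 pos [ 0.595  -0.1509  0.1851] sd [0.     0.     0.0001] F [-0.12  0.22  1.11] sd [0.23 0.34 0.33] pocket mm [43.8 58.9] F pocket [-0.2   0.15]
```

>>> {"op": "send_rows", "data": {"moves": [[-0.04,-0.028,0.025,0,0,0,0],[0,0,0,0,0,0,0],[0,0,0,0,0,0,0]]}}

```text
time_s: 10.7
position: [0.5945, -0.1517, 0.1843]
eef_rot: [0.0, 0.64, 0.769, 0.0]
ft_force: [0.7, -0.1, 1.6]
gripper_width: 0.0207
grasp_force: 58.9
```

```bash
python3 -c "
from h import *
avg(6)"
```

```text
t 11.0 pos [ 0.5945 -0.1517  0.1843] sd [0. 0. 0.] F [0.53 0.23 1.24] sd [0.39 0.19 0.42] pocket mm [43.7 57.9] F pocket [0.39 0.42]
```

>>> {"op": "send_rows", "data": {"moves": [[0.0686,-0.1045,0,0,0,0,0],[0.0686,-0.1045,0,0,0,0,0],[0.0686,-0.1045,0,0,0,0,0],[0.0686,-0.1045,0,0,0,0,0],[0.0686,-0.1045,0,0,0,0,0],[0.0686,-0.1045,0,0,0,0,0],[0.0686,-0.1045,0,0,0,0,0],[0.0686,-0.1045,0,0,0,0,0],[0.0686,-0.1045,0,0,0,0,0],[0.0686,-0.1045,0,0,0,0,0]]}}

```text
time_s: 11.83
position: [0.5711, -0.1419, 0.1843]
eef_rot: [0.0, 0.64, 0.769, -0.0]
ft_force: [-0.5, 0.3, 2.9]
gripper_width: 0.0204
grasp_force: 59.0
```

```bash
python3 -c "
from h import *
avg(4)"
```

```text
t 12.03 pos [ 0.5707 -0.1418  0.1841] sd [0.0001 0.     0.0001] F [-0.75 -0.    1.54] sd [0.71 0.35 0.26] pocket mm [17.9 57.3] F pocket [-0.69 -0.31]
```

>>> {"op": "send_rows", "data": {"moves": [[0.0674,-0.1054,0,0,0,0,0],[0.0674,-0.1054,0,0,0,0,0],[0.0674,-0.1054,0,0,0,0,0],[0.0674,-0.1054,0,0,0,0,0],[0.0674,-0.1054,0,0,0,0,0],[0.0674,-0.1054,0,0,0,0,0],[0.0674,-0.1054,0,0,0,0,0],[0.0674,-0.1054,0,0,0,0,0],[0.0674,-0.1054,0,0,0,0,0],[0.0674,-0.1054,0,0,0,0,0]]}}

```text
time_s: 12.87
position: [0.5479, -0.1325, 0.1842]
eef_rot: [0.0, 0.64, 0.769, -0.0]
ft_force: [0.9, -1.3, 1.7]
gripper_width: 0.0207
grasp_force: 59.0
```

```bash
python3 -c "
from h import *
p=avg(4)
s=optics.camera('scene'); im=s['pixels'][...,::-1].copy()
q=proj(s,[[p[0],p[1],.035]]); print(q)
o=cv2.resize(im[165:240,230:330],(800,600),interpolation=2)
cv2.imwrite('pics/p3.png',cv2.convertScaleAbs(o,alpha=2.2))"
```

```text
t 13.07 pos [ 0.5475 -0.1323  0.1841] sd [0.0001 0.     0.0001] F [-1.17  0.24  1.42] sd [0.51 0.49 0.66] pocket mm [-7.1 56.5] F pocket [-1.16 -0.26]
[[287.89371219 213.40392351]]
```

View pics/p3.png

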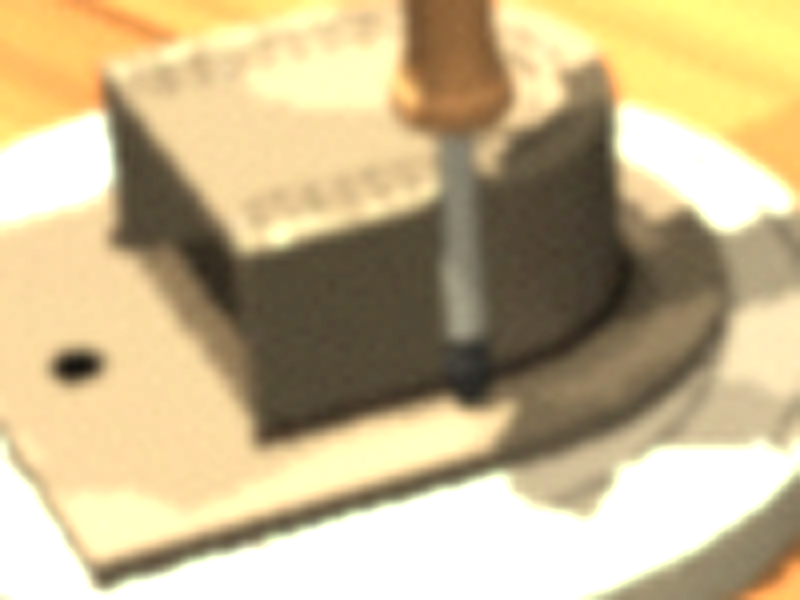

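Nose at pic (468,375), seam line there about y=377. It's right at the wall, with perhaps 1 mm of gap. I'll probe inwards gently.

>>> {"op": "send_rows", "data": {"moves": [[-0.04,-0.028,0,0,0,0,0],[0,0,0,0,0,0,0]]}}

```text
time_s: 13.28
position: [0.5477, -0.1334, 0.184]
eef_rot: [-0.0, 0.64, 0.769, 0.0]
ft_force: [-1.0, 1.0, 2.0]
gripper_width: 0.0205
grasp_force: 59.0
```

```bash
python3 -c "
from h import *
avg(6)"
```

```text
t 13.58 pos [ 0.5477 -0.1334  0.1841] sd [0. 0. 0.] F [-0.57  0.74  1.81] sd [0.53 0.36 0.67] pocket mm [-6.4 55.6] F pocket [-0.82  0.45]
```

>>> {"op": "send_rows", "data": {"moves": [[-0.025,-0.017,0,0,0,0,0],[0,0,0,0,0,0,0]]}}

```text
time_s: 13.75
position: [0.5477, -0.1341, 0.1843]
eef_rot: [0.0, 0.64, 0.769, 0.0]
ft_force: [-0.1, 0.6, 1.9]
gripper_width: 0.021
grasp_force: 59.0
```

```bash
python3 -c "
from h import *
avg(6)"
```

```text
t 14.05 pos [ 0.5477 -0.1341  0.1843] sd [0. 0. 0.] F [-0.12  0.85  1.37] sd [0.35 0.56 0.67] pocket mm [-6.2 55. ] F pocket [-0.45  0.72]
```

```bash
cat >> h.py <<'E'
def hole(im):
    g=cv2.cvtColor(im,cv2.COLOR_BGR2GRAY)[200:222,230:250].astype(float); wt=np.clip(np.percentile(g,60)*.75-g,0,None); yy,xx=np.mgrid[200:222,230:250]
    wt[:, :2]=0
    return (xx*wt).sum()/wt.sum(),(yy*wt).sum()/wt.sum()
def edge(im):  # slab square-end edge shift patch
    return cv2.cvtColor(im,cv2.COLOR_BGR2GRAY)[196:245,208:250].astype(np.float32)
E
python3 - <<'E'
from h import *
a=cv2.imread('pics/scene0.png'); s=optics.camera('scene')['pixels'][...,::-1].copy()
print(hole(a),hole(s))
E0,E1=edge(a),edge(s); print(cv2.phaseCorrelate(E0-E0.mean(),E1-E1.mean(),cv2.createHanningWindow(E0.shape[::-1],cv2.CV_32F)))
cv2.imwrite('pics/p4.png',cv2.convertScaleAbs(cv2.resize(s[185:230,265:325],(800,600),interpolation=2),alpha=2.2))
E
```

```text
(np.float64(239.3209939148073), np.float64(210.0841784989858)) (np.float64(239.14294152392202), np.float64(210.28765505020672))
((0.3237553711104866, 0.16386724456166135), 0.9153005727132162)
```

View pics/p4.png

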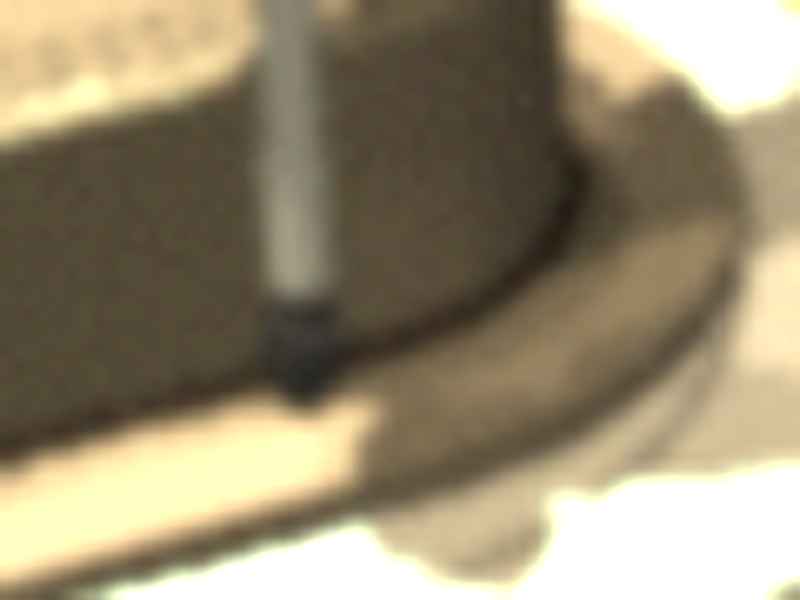

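>>> {"op": "send_rows", "data": {"moves": [[-0.025,-0.017,0,0,0,0,0],[0,0,0,0,0,0,0]]}}

```text
time_s: 14.27
position: [0.5475, -0.1344, 0.1843]
eef_rot: [0.0, 0.64, 0.769, 0.0]
ft_force: [-0.3, 0.8, 1.6]
gripper_width: 0.0204
grasp_force: 59.0
```

```bash
python3 -c "
from h import *
avg(6)
a=cv2.imread('pics/scene0.png'); s=optics.camera('scene')['pixels'][...,::-1].copy()
print(hole(a),hole(s))"
```

```text
t 14.57 pos [ 0.5475 -0.1344  0.1843] sd [0. 0. 0.] F [0.84 1.15 1.  ] sd [0.3  0.98 0.56] pocket mm [-6.2 54.5] F pocket [0.3  1.39]
(np.float64(239.3209939148073), np.float64(210.0841784989858)) (np.float64(239.13270698766883), np.float64(210.29770992366412))
```

```bash
cat >> h.py <<'E'
C=C-.0032*W
def path(s,R=57.7,x0=-6.3):  # mm along from x0 on left leg
    L=x0+20; A=np.pi*R
    if s<L: return np.array([x0-s,R])
    if s<L+A: t=(s-L)/R; return np.array([-20-R*np.sin(t),R*np.cos(t)])
    return np.array([-20+s-L-A,-R])
def rows(n0,n,R=57.7,out=0,ds=2.5):
    for i in range(n0,n0+n):
        a,b=path(i*ds,R),path(i*ds+ds,R); d=(b-a)/1000
        tx=tool(d[0]*U+d[1]*W); print("[%.3f, %.3f, 0, 0, 0, 0, 0],"%tuple(tx),end=" ")
    print(path((n0+n)*ds,R).round(1))
E
python3 -c "
from h import *
for k in range(0,110,10): rows(k,10)"
```

```text
[0.071, -0.103, 0, 0, 0, 0, 0], [0.071, -0.103, 0, 0, 0, 0, 0], [0.071, -0.103, 0, 0, 0, 0, 0], [0.071, -0.103, 0, 0, 0, 0, 0], [0.071, -0.103, 0, 0, 0, 0, 0], [0.070, -0.103, 0, 0, 0, 0, 0], [0.066, -0.106, 0, 0, 0, 0, 0], [0.061, -0.109, 0, 0, 0, 0, 0], [0.057, -0.111, 0, 0, 0, 0, 0], [0.052, -0.114, 0, 0, 0, 0, 0], [-31.2  56.6]
[0.047, -0.116, 0, 0, 0, 0, 0], [0.042, -0.118, 0, 0, 0, 0, 0], [0.037, -0.120, 0, 0, 0, 0, 0], [0.031, -0.121, 0, 0, 0, 0, 0], [0.026, -0.122, 0, 0, 0, 0, 0], [0.021, -0.123, 0, 0, 0, 0, 0], [0.015, -0.124, 0, 0, 0, 0, 0], [0.010, -0.125, 0, 0, 0, 0, 0], [0.005, -0.125, 0, 0, 0, 0, 0], [-0.001, -0.125, 0, 0, 0, 0, 0], [-54.   46.7]
[-0.006, -0.125, 0, 0, 0, 0, 0], [-0.012, -0.124, 0, 0, 0, 0, 0], [-0.017, -0.124, 0, 0, 0, 0, 0], [-0.022, -0.123, 0, 0, 0, 0, 0], [-0.028, -0.122, 0, 0, 0, 0, 0], [-0.033, -0.121, 0, 0, 0, 0, 0], [-0.038, -0.119, 0, 0, 0, 0, 0], [-0.043, -0.117, 0, 0, 0, 0, 0], [-0.048, -0.115, 0, 0, 0, 0, 0], [-0.053, -0.113, 0, 0, 0, 0, 0], [-70.4  28.1]
[-0.058, -0.111, 0, 0, 0, 0, 0], [-0.063, -0.108, 0, 0, 0, 0, 0], [-0.067, -0.105, 0, 0
[... 1910 characters left out ...]
3, 0, 0, 0, 0, 0], [ 10.  -57.7]
[-0.071, 0.103, 0, 0, 0, 0, 0], [-0.071, 0.103, 0, 0, 0, 0, 0], [-0.071, 0.103, 0, 0, 0, 0, 0], [-0.071, 0.103, 0, 0, 0, 0, 0], [-0.071, 0.103, 0, 0, 0, 0, 0], [-0.071, 0.103, 0, 0, 0, 0, 0], [-0.071, 0.103, 0, 0, 0, 0, 0], [-0.071, 0.103, 0, 0, 0, 0, 0], [-0.071, 0.103, 0, 0, 0, 0, 0], [-0.071, 0.103, 0, 0, 0, 0, 0], [ 35.  -57.7]
[-0.071, 0.103, 0, 0, 0, 0, 0], [-0.071, 0.103, 0, 0, 0, 0, 0], [-0.071, 0.103, 0, 0, 0, 0, 0], [-0.071, 0.103, 0, 0, 0, 0, 0], [-0.071, 0.103, 0, 0, 0, 0, 0], [-0.071, 0.103, 0, 0, 0, 0, 0], [-0.071, 0.103, 0, 0, 0, 0, 0], [-0.071, 0.103, 0, 0, 0, 0, 0], [-0.071, 0.103, 0, 0, 0, 0, 0], [-0.071, 0.103, 0, 0, 0, 0, 0], [ 60.  -57.7]
```

I found the wall about 3 mm further in than nominal, so the first stretch ran slightly wide. I'll lift and restart from the lip with the corrected offset.

>>> {"op": "send_rows", "data": {"moves": [[0.062,0.042,-0.25,0,0,0,0],[0.062,0.042,-0.25,0,0,0,0],[-0.283,0.412,0,0,0,0,0],[-0.283,0.412,0,0,0,0,0],[-0.283,0.412,0,0,0,0,0],[-0.283,0.412,0,0,0,0,0],[-0.283,0.412,0,0,0,0,0],[0,0,0,0,0,0,0],[0,0,0,0,0,0,0]]}}

```text
time_s: 15.37
position: [0.5944, -0.1527, 0.1932]
eef_rot: [-0.001, 0.64, 0.768, -0.0]
ft_force: [-0.1, -0.1, -0.6]
gripper_width: 0.0203
grasp_force: 58.9
```

```bash
python3 -c "
from h import *
avg(5)"
```

```text
t 15.62 pos [ 0.5939 -0.1522  0.1939] sd [0.0001 0.0001 0.0003] F [-0.59 -0.07 -0.97] sd [0.2  0.22 0.59] pocket mm [43.4 60.4] F pocket [-0.51 -0.31]
```

>>> {"op": "send_rows", "data": {"moves": [[0,0,0.2,0,0,0,0],[0,0,0.2,0,0,0,0],[0,0,0.1,0,0,0,0],[-0.06,-0.041,0,0,0,0,0],[-0.06,-0.041,0,0,0,0,0],[0,0,0,0,0,0,0],[0,0,0,0,0,0,0]]}}

```text
time_s: 16.2
position: [0.5931, -0.1546, 0.1846]
eef_rot: [0.0, 0.64, 0.769, 0.0]
ft_force: [-0.1, 1.7, 2.0]
gripper_width: 0.0207
grasp_force: 59.0
```

```bash
python3 -c "
from h import *
avg(6)"
```

```text
t 16.5 pos [ 0.5931 -0.1547  0.1845] sd [0.     0.     0.0001] F [0.4  1.2  1.23] sd [0.49 0.27 0.37] pocket mm [43.7 57.8] F pocket [-0.12  1.26]
```

>>> {"op": "send_rows", "data": {"moves": [[0.071,-0.103,0,0,0,0,0],[0.071,-0.103,0,0,0,0,0],[0.071,-0.103,0,0,0,0,0],[0.071,-0.103,0,0,0,0,0],[0.071,-0.103,0,0,0,0,0],[0.071,-0.103,0,0,0,0,0],[0.071,-0.103,0,0,0,0,0],[0.071,-0.103,0,0,0,0,0],[0.071,-0.103,0,0,0,0,0],[0.071,-0.103,0,0,0,0,0]]}}

```text
time_s: 17.33
position: [0.5699, -0.1445, 0.1843]
eef_rot: [0.0, 0.64, 0.769, 0.0]
ft_force: [1.8, 1.5, 1.6]
gripper_width: 0.0206
grasp_force: 59.3
```

>>> {"op": "send_rows", "data": {"moves": [[0.071,-0.103,0,0,0,0,0],[0.071,-0.103,0,0,0,0,0],[0.071,-0.103,0,0,0,0,0],[0.071,-0.103,0,0,0,0,0],[0.071,-0.103,0,0,0,0,0],[0.071,-0.103,0,0,0,0,0],[0.071,-0.103,0,0,0,0,0],[0.071,-0.103,0,0,0,0,0],[0.071,-0.103,0,0,0,0,0],[0.071,-0.103,0,0,0,0,0]]}}

```text
time_s: 18.17
position: [0.547, -0.1343, 0.1842]
eef_rot: [0.0, 0.64, 0.769, -0.0]
ft_force: [2.5, 1.8, 1.7]
gripper_width: 0.0206
grasp_force: 59.3
```

>>> {"op": "send_rows", "data": {"moves": [[0.071,-0.103,0,0,0,0,0],[0.071,-0.103,0,0,0,0,0],[0.071,-0.103,0,0,0,0,0],[0.071,-0.103,0,0,0,0,0],[0.071,-0.103,0,0,0,0,0],[0.07,-0.103,0,0,0,0,0],[0.066,-0.106,0,0,0,0,0],[0.061,-0.109,0,0,0,0,0],[0.057,-0.111,0,0,0,0,0],[0.052,-0.114,0,0,0,0,0]]}}

```text
time_s: 19.0
position: [0.5237, -0.1252, 0.1841]
eef_rot: [-0.0, 0.64, 0.769, -0.0]
ft_force: [2.6, 0.8, 0.9]
gripper_width: 0.0208
grasp_force: 59.3
```

```bash
cat >> h.py <<'E'
def chk(k=3):
    p=avg(k); d=(p[:2]-C)*1000; x,y=d@U,d@W
    if x<-20: print("R",np.hypot(x+20,y).round(2),"dir",np.round([(x+20),y],1)/np.hypot(x+20,y))
    s=optics.camera('scene')['pixels'][...,::-1].copy(); print(hole(s))
E
python3 -c "
from h import *
chk()"
```

```text
t 19.15 pos [ 0.5231 -0.1251  0.184 ] sd [0.     0.     0.0001] F [0.21 1.22 1.7 ] sd [0.24 0.24 0.34] pocket mm [-32.3  56.3] F pocket [-0.31  1.2 ]
R 57.66 dir [-0.21331929  0.97641268]
(np.float64(239.3888834186688), np.float64(210.08979913351715))
```

>>> {"op": "send_rows", "data": {"moves": [[0.047,-0.116,0,0,0,0,0],[0.042,-0.118,0,0,0,0,0],[0.037,-0.12,0,0,0,0,0],[0.031,-0.121,0,0,0,0,0],[0.026,-0.122,0,0,0,0,0],[0.021,-0.123,0,0,0,0,0],[0.015,-0.124,0,0,0,0,0],[0.01,-0.125,0,0,0,0,0],[0.005,-0.125,0,0,0,0,0],[-0.001,-0.125,0,0,0,0,0]]}}

```text
time_s: 20.03
position: [0.4989, -0.1251, 0.1842]
eef_rot: [-0.0, 0.64, 0.769, -0.0]
ft_force: [0.9, 0.5, 0.8]
gripper_width: 0.0207
grasp_force: 59.1
```

```bash
python3 -c "
from h import *
chk()"
```

```text
t 20.18 pos [ 0.4983 -0.1253  0.184 ] sd [0.     0.     0.0001] F [-0.9   0.65  1.73] sd [0.34 0.37 0.75] pocket mm [-54.9  46.1] F pocket [-1.09  0.22]
R 57.83 dir [-0.60348023  0.79714723]
(np.float64(239.31101078505142), np.float64(210.1053423626787))
```

>>> {"op": "send_rows", "data": {"moves": [[-0.009,-0.124,0,0,0,0,0],[-0.015,-0.123,0,0,0,0,0],[-0.02,-0.123,0,0,0,0,0],[-0.025,-0.122,0,0,0,0,0],[-0.031,-0.121,0,0,0,0,0],[-0.036,-0.12,0,0,0,0,0],[-0.041,-0.118,0,0,0,0,0],[-0.046,-0.116,0,0,0,0,0],[-0.051,-0.114,0,0,0,0,0],[-0.056,-0.112,0,0,0,0,0]]}}

```text
time_s: 21.07
position: [0.4766, -0.136, 0.1841]
eef_rot: [-0.0, 0.64, 0.769, -0.0]
ft_force: [0.3, 1.5, 0.7]
gripper_width: 0.0205
grasp_force: 59.0
```

```bash
python3 -c "
from h import *
chk()"
```

```text
t 21.22 pos [ 0.4761 -0.1363  0.184 ] sd [0.     0.     0.0001] F [-1.49  0.89  1.51] sd [0.35 0.37 0.47] pocket mm [-70.7  27.1] F pocket [-1.72  0.21]
R 57.43 dir [-0.88276267  0.47185145]
(np.float64(239.29156327543424), np.float64(210.12555831265507))
```

>>> {"op": "send_rows", "data": {"moves": [[-0.058,-0.111,0,0,0,0,0],[-0.063,-0.108,0,0,0,0,0],[-0.067,-0.105,0,0,0,0,0],[-0.072,-0.102,0,0,0,0,0],[-0.076,-0.099,0,0,0,0,0],[-0.08,-0.096,0,0,0,0,0],[-0.085,-0.092,0,0,0,0,0],[-0.088,-0.088,0,0,0,0,0],[-0.092,-0.084,0,0,0,0,0],[-0.096,-0.08,0,0,0,0,0]]}}

```text
time_s: 22.1
position: [0.4606, -0.1549, 0.1842]
eef_rot: [-0.0, 0.64, 0.769, -0.0]
ft_force: [-1.2, 1.4, 0.9]
gripper_width: 0.021
grasp_force: 59.0
```

```bash
python3 -c "
from h import *
chk()"
```

```text
t 22.25 pos [ 0.4603 -0.1553  0.1841] sd [0.     0.0001 0.    ] F [-1.22  0.4   1.28] sd [0.29 0.66 0.61] pocket mm [-77.4   3.2] F pocket [-1.28 -0.13]
R 57.48 dir [-0.99859127  0.05567059]
(np.float64(239.31477732793522), np.float64(210.09615384615384))
```

>>> {"op": "send_rows", "data": {"moves": [[-0.099,-0.076,0,0,0,0,0],[-0.102,-0.072,0,0,0,0,0],[-0.105,-0.067,0,0,0,0,0],[-0.108,-0.063,0,0,0,0,0],[-0.111,-0.058,0,0,0,0,0],[-0.113,-0.053,0,0,0,0,0],[-0.115,-0.048,0,0,0,0,0],[-0.117,-0.043,0,0,0,0,0],[-0.119,-0.038,0,0,0,0,0],[-0.121,-0.033,0,0,0,0,0]]}}

```text
time_s: 23.13
position: [0.454, -0.1789, 0.1842]
eef_rot: [0.0, 0.64, 0.769, -0.0]
ft_force: [-0.2, 0.8, 1.2]
gripper_width: 0.0204
grasp_force: 58.9
```

```bash
python3 -c "
from h import *
chk()"
```

```text
t 23.28 pos [ 0.4539 -0.1793  0.1842] sd [0.     0.0001 0.    ] F [-0.92  0.03  1.48] sd [0.33 0.19 0.66] pocket mm [-73.5 -21.3] F pocket [-0.85 -0.35]
R 57.55 dir [-0.92965687 -0.37012507]
(np.float64(239.29369918699186), np.float64(210.1117886178862))
```

>>> {"op": "send_rows", "data": {"moves": [[-0.122,-0.023,0,0,0,0,0],[-0.123,-0.018,0,0,0,0,0],[-0.124,-0.013,0,0,0,0,0],[-0.124,-0.007,0,0,0,0,0],[-0.125,-0.002,0,0,0,0,0],[-0.125,0.003,0,0,0,0,0],[-0.125,0.008,0,0,0,0,0],[-0.125,0.013,0,0,0,0,0],[-0.124,0.019,0,0,0,0,0],[-0.123,0.024,0,0,0,0,0]]}}

```text
time_s: 24.17
position: [0.4584, -0.2032, 0.1841]
eef_rot: [-0.0, 0.64, 0.769, -0.0]
ft_force: [-2.1, 1.0, 1.0]
gripper_width: 0.0209
grasp_force: 58.8
```

```bash
python3 -c "
from h import *
chk()"
```

```text
t 24.32 pos [ 0.4587 -0.2036  0.1842] sd [0.     0.0001 0.    ] F [-1.75 -0.48  0.72] sd [0.78 0.49 0.38] pocket mm [-59.2 -41.6] F pocket [-1.4  -1.15]
R 57.17 dir [-0.68570398 -0.72768585]
(np.float64(239.30954773869345), np.float64(210.0994974874372))
```

>>> {"op": "send_rows", "data": {"moves": [[-0.122,0.026,0,0,0,0,0],[-0.121,0.032,0,0,0,0,0],[-0.119,0.037,0,0,0,0,0],[-0.118,0.042,0,0,0,0,0],[-0.116,0.047,0,0,0,0,0],[-0.114,0.052,0,0,0,0,0],[-0.111,0.057,0,0,0,0,0],[-0.109,0.062,0,0,0,0,0],[-0.106,0.066,0,0,0,0,0],[-0.103,0.071,0,0,0,0,0]]}}

```text
time_s: 25.2
position: [0.4727, -0.2238, 0.1843]
eef_rot: [0.0, 0.64, 0.769, 0.0]
ft_force: [-2.0, -0.3, 0.6]
gripper_width: 0.0207
grasp_force: 58.8
```

```bash
python3 -c "
from h import *
chk()"
```

```text
t 25.35 pos [ 0.4732 -0.2241  0.1844] sd [0.     0.0001 0.0001] F [-0.07 -1.15  1.64] sd [0.19 0.15 0.43] pocket mm [-37.6 -54.4] F pocket [ 0.41 -1.08]
R 57.14 dir [-0.30801866 -0.95205767]
(np.float64(239.29817444219066), np.float64(210.1105476673428))
```

>>> {"op": "send_rows", "data": {"moves": [[-0.097,0.079,0,0,0,0,0],[-0.093,0.083,0,0,0,0,0],[-0.089,0.087,0,0,0,0,0],[-0.085,0.091,0,0,0,0,0],[-0.081,0.095,0,0,0,0,0],[-0.077,0.098,0,0,0,0,0],[-0.073,0.102,0,0,0,0,0],[-0.071,0.103,0,0,0,0,0],[-0.071,0.103,0,0,0,0,0],[-0.071,0.103,0,0,0,0,0]]}}

```text
time_s: 26.23
position: [0.4942, -0.2362, 0.1843]
eef_rot: [0.0, 0.64, 0.769, -0.0]
ft_force: [-1.8, -1.0, 1.8]
gripper_width: 0.0203
grasp_force: 58.8
```

```bash
python3 -c "
from h import *
chk()"
```

```text
t 26.38 pos [ 0.4947 -0.2363  0.1844] sd [0.     0.     0.0001] F [-0.63 -1.29  1.03] sd [0.16 0.64 0.36] pocket mm [-13.  -56.8] F pocket [-0.05 -1.44]
(np.float64(239.30494164390365), np.float64(210.11522224981377))
```

>>> {"op": "send_rows", "data": {"moves": [[-0.071,0.103,0,0,0,0,0],[-0.071,0.103,0,0,0,0,0],[-0.071,0.103,0,0,0,0,0],[-0.071,0.103,0,0,0,0,0],[-0.071,0.103,0,0,0,0,0],[-0.071,0.103,0,0,0,0,0],[-0.071,0.103,0,0,0,0,0],[-0.071,0.103,0,0,0,0,0],[-0.071,0.103,0,0,0,0,0],[-0.071,0.103,0,0,0,0,0]]}}

```text
time_s: 27.27
position: [0.517, -0.2463, 0.1842]
eef_rot: [-0.0, 0.64, 0.769, -0.0]
ft_force: [-2.3, -1.6, 1.5]
gripper_width: 0.0208
grasp_force: 58.8
```

```bash
python3 -c "
from h import *
chk()"
```

```text
t 27.42 pos [ 0.5176 -0.2464  0.1844] sd [0.     0.     0.0001] F [-0.25 -1.11  1.19] sd [0.37 0.18 0.14] pocket mm [ 12.  -56.7] F pocket [ 0.23 -1.12]
(np.float64(239.30776917312016), np.float64(210.1009243067699))
```

>>> {"op": "send_rows", "data": {"moves": [[-0.071,0.103,0,0,0,0,0],[-0.071,0.103,0,0,0,0,0],[-0.071,0.103,0,0,0,0,0],[-0.071,0.103,0,0,0,0,0],[-0.071,0.103,0,0,0,0,0],[-0.071,0.103,0,0,0,0,0],[-0.071,0.103,0,0,0,0,0],[-0.071,0.103,0,0,0,0,0],[-0.071,0.103,0,0,0,0,0],[-0.071,0.103,0,0,0,0,0]]}}

```text
time_s: 28.3
position: [0.5399, -0.2565, 0.1842]
eef_rot: [0.0, 0.64, 0.769, 0.0]
ft_force: [-1.9, -1.8, 1.5]
gripper_width: 0.0207
grasp_force: 58.8
```

>>> {"op": "send_rows", "data": {"moves": [[-0.071,0.103,0,0,0,0,0],[-0.071,0.103,0,0,0,0,0],[-0.071,0.103,0,0,0,0,0],[0,0,0,0,0,0,0]]}}

```text
time_s: 28.63
position: [0.5473, -0.2597, 0.1843]
eef_rot: [0.001, 0.64, 0.769, 0.0]
ft_force: [-0.8, -2.4, 0.0]
gripper_width: 0.0202
grasp_force: 58.9
```

```bash
python3 -c "
from h import *
chk()"
```

```text
t 28.78 pos [ 0.5472 -0.2597  0.1845] sd [0.0001 0.     0.0001] F [-0.71 -1.31  1.46] sd [0.94 0.35 0.25] pocket mm [ 44.4 -56.8] F pocket [-0.11 -1.48]
(np.float64(241.40383905500184), np.float64(207.95367294204505))
```

>>> {"op": "send_rows", "data": {"moves": [[-0.062,-0.042,-0.3,0,0,0,0],[-0.062,-0.042,-0.6,0,0,0,0],[0,0,-0.8,0,0,0,0],[0,0,-0.8,0,0,0,0],[0,0,-0.8,0,0,0,0],[0,0,-0.8,0,0,0,0],[0,0,-0.2,0,0,0,0],[0.5,0.05,0,0,0,0,0],[0.9,0.05,0,0,0,0,0],[0.95,0.05,0,0,0,0,0]]}}

```text
time_s: 29.67
position: [0.5388, -0.2138, 0.2685]
eef_rot: [-0.002, 0.64, 0.768, 0.0]
ft_force: [0.5, 0.2, -0.1]
gripper_width: 0.0207
grasp_force: 58.8
```

>>> {"op": "send_rows", "data": {"moves": [[0.95,0.05,0,0,0,0,0],[0.95,0.05,0,0,0,0,0],[0.95,0.05,0,0,0,0,0],[0.95,0.05,0,0,0,0,0],[0.95,0.05,0,0,0,0,0],[0.95,0.05,0,0,0,0,0],[0.95,0.05,0,0,0,0,0],[0.95,0.05,0,0,0,0,0],[0.95,0.05,0,0,0,0,0],[0.95,0.05,0,0,0,0,0]]}}

```text
time_s: 30.5
position: [0.5132, -0.0241, 0.2684]
eef_rot: [-0.002, 0.639, 0.769, -0.001]
ft_force: [-0.4, 0.1, -0.3]
gripper_width: 0.0212
grasp_force: 58.8
```

>>> {"op": "send_rows", "data": {"moves": [[0.95,0.05,0,0,0,0,0],[0.95,0.05,0,0,0,0,0],[0.95,0.05,0,0,0,0,0],[0.95,0.05,0,0,0,0,0],[0.95,0.05,0,0,0,0,0],[0.95,0.05,0,0,0,0,0],[0.95,0.05,0,0,0,0,0],[0.9,0.05,0,0,0,0,0],[0,0,0,0,0,0,0],[0,0,0,0,0,0,0]]}}

```text
time_s: 31.33
position: [0.4938, 0.1246, 0.2688]
eef_rot: [-0.001, 0.639, 0.77, -0.001]
ft_force: [0.4, -0.5, -1.5]
gripper_width: 0.0207
grasp_force: 58.8
```

```bash
python3 - <<'E'
from h import *
p=avg(3); print("delta tool units",tool(np.array([.4941,.1391])-p[:2]),(p[2]-.189)/.02)
c=optics.camera("top"); im=c["pixels"]; hs=im[228:252,405:432].sum(2); yy,xx=np.where(hs<200); print("hole",xx.mean()+405,yy.mean()+228)
H,S,V=[cv2.cvtColor(im,cv2.COLOR_RGB2HSV)[...,k].astype(int) for k in range(3)]
m=((S>45)&(S<125)&(H<32)).astype(np.uint8); m[:195]=0;m[350:]=0;m[:,:330]=0;m[:,480:]=0
k=max(cv2.findContours(cv2.morphologyEx(m,cv2.MORPH_OPEN,np.ones((3,3))),0,1)[0],key=cv2.contourArea)[:,0]
print(cv2.minAreaRect((ray(c,k,.035)[:,:2]*1000).astype(np.float32)))
a=cv2.imread('pics/scene0.png'); s=optics.camera('scene')['pixels'][...,::-1].copy(); print(hole(a),hole(s))
E
```

```text
t 31.48 pos [0.4946 0.1233 0.2693] sd [0.0003 0.0004 0.0002] F [-0.61  0.02 -0.91] sd [0.23 0.2  0.08] pocket mm [-159.4  271.7] F pocket [-0.56 -0.23]
delta tool units [0.78175696 0.12049984] 4.014021962082009
hole 417.64516129032256 240.1290322580645
((530.5384521484375, -187.68704223632812), (161.43588256835938, 200.6024932861328), 66.99068450927734)
(np.float64(239.3209939148073), np.float64(210.0841784989858)) (np.float64(239.28659476117105), np.float64(210.1181304571135))
```

>>> {"op": "send_rows", "data": {"moves": [[0.4,0.06,0,0,0,0,0],[0.38,0.06,0,0,0,0,0],[0,0,0.7,0,0,0,0],[0,0,0.8,0,0,0,0],[0,0,0.8,0,0,0,0],[0,0,0.8,0,0,0,0],[0,0,0.6,0,0,0,0],[0,0,0.25,0,0,0,0],[0,0,0,0,0,0,0],[0,0,0,0,0,0,0]]}}

```text
time_s: 32.42
position: [0.4952, 0.1391, 0.1916]
eef_rot: [0.0, 0.64, 0.769, 0.0]
ft_force: [0.2, -0.7, -1.1]
gripper_width: 0.0206
grasp_force: 58.8
```

```bash
python3 - <<'E'
from h import *
p=avg(3); print("delta tool units to slot",tool(np.array([.5728,.1536])-p[:2]),(p[2]-.181)/.02)
c=optics.camera("top"); im=c["pixels"][...,::-1]; s=optics.camera("scene")["pixels"][...,::-1]
q=proj(c,[[p[0],p[1],.125]]); print(q)
o=np.hstack([cv2.resize(im[225:325,165:275],(396,360),interpolation=2),cv2.resize(s[140:260,355:487],(396,360),interpolation=2)])
cv2.imwrite("pics/r1.png",cv2.convertScaleAbs(o,alpha=1.4))
E
```

```text
t 32.57 pos [0.4957 0.1391 0.1924] sd [0.0001 0.     0.0002] F [ 0.57  0.03 -0.66] sd [0.52 0.69 0.01] pocket mm [-164.8  286.5] F pocket [0.51 0.26]
delta tool units to slot [0.01387629 3.92447695] 0.5721322902564024
[[238.96777391 290.38917578]]
```

View pics/r1.png

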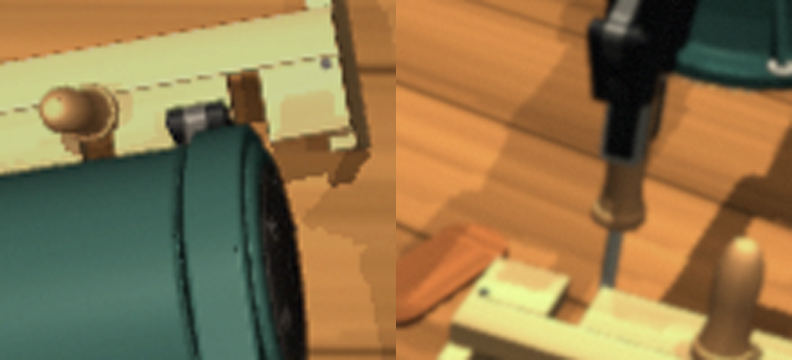

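>>> {"op": "send_rows", "data": {"moves": [[0.014,0.3,0,0,0,0,0],[0,0.5,0,0,0,0,0],[0,0.5,0,0,0,0,0],[0,0.5,0,0,0,0,0],[0,0.5,0,0,0,0,0],[0,0.5,0,0,0,0,0],[0,0.5,0,0,0,0,0],[0,0.4,0,0,0,0,0],[0,0.22,0,0,0,0,0],[0,0,0,0,0,0,0]]}}

```text
time_s: 33.5
position: [0.573, 0.1535, 0.1907]
eef_rot: [-0.0, 0.64, 0.769, -0.0]
ft_force: [-0.1, -0.6, -1.5]
gripper_width: 0.0206
grasp_force: 58.8
```

>>> {"op": "send_rows", "data": {"moves": [[0,0,0.2,0,0,0,0],[0,0,0.15,0,0,0,0],[0,0,0.1,0,0,0,0],[0,0,0,0,0,0,0],[0,0,0,0,0,0,0]]}}

```text
time_s: 33.92
position: [0.5717, 0.1534, 0.1821]
eef_rot: [-0.0, 0.64, 0.769, -0.0]
ft_force: [-0.4, -0.2, -0.6]
gripper_width: 0.0206
grasp_force: 59.0
```

```bash
python3 -c "
from h import *
p=avg(3)"
```

```text
t 34.07 pos [0.5719 0.1534 0.1822] sd [0.0001 0.     0.    ] F [ 0.18  0.24 -0.95] sd [0.21 0.56 0.41] pocket mm [-101.   330.6] F pocket [0.07 0.29]
```

Not yet resting, so I'll ease down in small steps.

>>> {"op": "send_rows", "data": {"moves": [[0,0,0.04,0,0,0,0],[0,0,0,0,0,0,0],[0,0,0,0,0,0,0]]}}

```text
time_s: 34.32
position: [0.5721, 0.1534, 0.1818]
eef_rot: [0.0, 0.64, 0.769, 0.0]
ft_force: [-0.6, 0.3, 1.1]
gripper_width: 0.0207
grasp_force: 59.1
```

```bash
python3 -c "
from h import *
p=avg(3)"
```

```text
t 34.47 pos [0.5721 0.1534 0.1818] sd [0. 0. 0.] F [-0.53 -0.08  2.  ] sd [0.19 0.22 0.22] pocket mm [-100.8  330.7] F pocket [-0.45 -0.29]
```

>>> {"op": "send_rows", "data": {"moves": [[0,0,0,0,0,0,0.35],[0,0,0,0,0,0,0.5],[0,0,0,0,0,0,0.7],[0,0,0,0,0,0,0.9],[0,0,0,0,0,0,0.9],[0,0,0,0,0,0,0.9]]}}

```text
time_s: 34.97
position: [0.5721, 0.1534, 0.1813]
eef_rot: [0.0, 0.64, 0.769, -0.0]
ft_force: [0.2, 1.5, -0.3]
gripper_width: 0.0767
grasp_force: 0.0
```

>>> {"op": "send_rows", "data": {"moves": [[0,0,-0.4,0,0,0,0.9],[0,0,-0.8,0,0,0,0.9],[0,0,-0.9,0,0,0,0.9],[0,0,-0.9,0,0,0,0.9],[0,0,-0.9,0,0,0,0.9],[0,0,-0.9,0,0,0,0.9],[0,-0.5,-0.2,0,0,0,0.9],[0,-0.9,0,0,0,0,0.9],[0,-0.9,0,0,0,0,0.9],[0,-0.9,0,0,0,0,0.9]]}}

```text
time_s: 35.8
position: [0.5077, 0.1416, 0.281]
eef_rot: [-0.0, 0.64, 0.769, -0.0]
ft_force: [0.5, -0.4, -0.5]
gripper_width: 0.0768
grasp_force: 0.0
```

>>> {"op": "send_rows", "data": {"moves": [[0,-0.9,0,0,0,0,0.9],[-0.9,-0.5,0,0,0,0,0.9],[-0.9,0,0,0,0,0,0.9],[-0.9,0,0,0,0,0,0.9],[-0.5,0,0,0,0,0,0.9],[0,0,0,0,0,0,0.9],[0,0,0,0,0,0,0.9],[0,0,0,0,0,0,0.9]]}}

```text
time_s: 36.47
position: [0.493, 0.0744, 0.2812]
eef_rot: [-0.0, 0.64, 0.769, 0.0]
ft_force: [0.3, 0.5, 0.0]
gripper_width: 0.0769
grasp_force: 0.0
```

```bash
python3 - <<'E'
from h import *
c=optics.camera("top")["pixels"][...,::-1]; s=optics.camera("scene")["pixels"][...,::-1]
o=np.zeros((600,800,3),np.uint8)
o[:300]=cv2.resize(c[200:344,105:489],(800,300),interpolation=2)
o[300:,:400]=cv2.resize(s[180:360,360:600],(400,300),interpolation=2); o[300:,400:]=cv2.resize(s[140:260,190:350],(400,300),interpolation=2)
cv2.imwrite("pics/f1.png",cv2.convertScaleAbs(o,alpha=1.3)); print(status.read_state()["time_s"],hole(s.copy()))
E
```

```text
36.5667 (np.float64(239.30778831752372), np.float64(210.12531203195206))
```

View pics/f1.png

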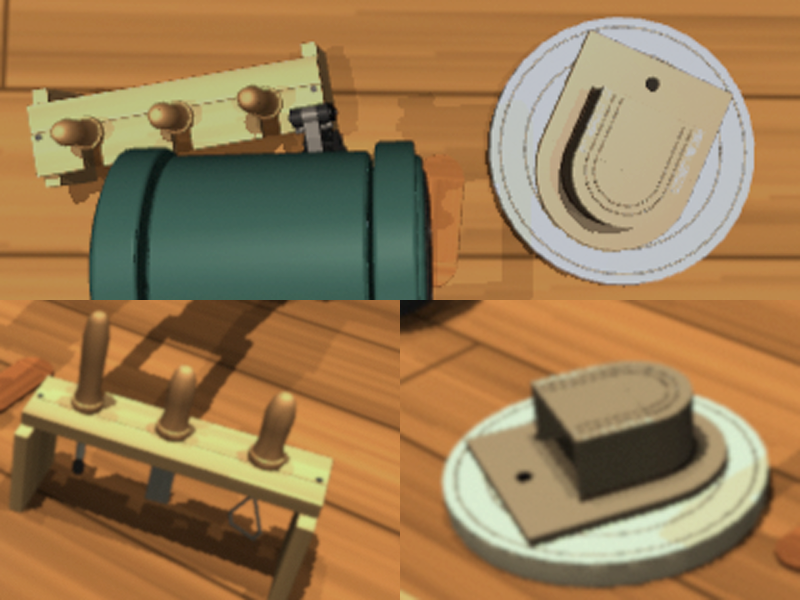

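The shaper hangs in its slot with the collar on the board, at pic (92,405). The other two tools and the pocket haven't moved, and the gripper is clear.

```bash
python3 -c "
from workcell import close_job
print(close_job())"
```

```text
the job is handed in; nothing more can be done
None
```

I worked the shaper around the whole seam from left lip to right lip with light pressure, hung it back in its slot with the collar on the board, and handed the job in at about 37 s; the pocket did not measurably move. The first start ran about 3 mm wide along part of the left side, so I lifted off and redid the full pass from the left lip. That pass paused briefly about every 25 mm for force checks, and side contact felt light in two spots on the rounded end.

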